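# Load the vial rack past the drop gate of the separator chute

## Task

Load the vial rack into the separator's chute: with one fingertip press down the yellow tread plate to hold the sprung wine-red gate open, and while keeping it open push the rack by its orange plate along the chute, under the gate, until its front is fully home against the end stop. Then let go so that the gate drops shut behind the rack. Only push: do not lift or tip the rack, do not let the gate down on it, and leave everything else on the bench where it stands.

Things in the scene. Friction and masses are not known exactly. Their poses are not given: they have to be found in the camera images.
- chute: Fixed grey chute, open on top and at its entrance. Origin: bench top, chute centre line, under the gate. y = travel (entrance y -288 mm, gate 0, end stop +105); x across, away from the gate's shaft; z up. Channel 60 mm wide (x -30 to +30), floor 6 mm above bench. Side walls 6 mm thick, tops 30 mm (-x side) and 20 mm (+x side) above the bench; beyond the gate 46 mm.
- shaft (a point): Point on the axis of the gate's shaft, in the gate's plane. The shaft, 8 mm thick, is parallel to the chute's y axis at chute x = -38 mm, 60 mm above the bench, above the -x wall, from y -290 to +15 mm. Bearing posts 14 mm wide and 68 mm tall at both ends.
- gate (a joint): Gate angle, rad: 0 shut, grows as it opens, hard stop 1.2. Pressing the yellow tread down swings the wine-red gate up; a spring shuts it (needs 2 to 6 N at the tread, 40 mm from the shaft). The rack fits under it from 0.67 on; 0.85 to 1.1 is a good opening.
- tongue (a point): Lower end of the wine-red gate's tongue, which blocks the channel when shut: 30 mm wide, 8 mm thick along the travel, its end 26 mm above the bench when shut. An arm 9 mm thick ties it to the shaft. Raised, the gate stands up to 125 mm above the bench.
- tread (a point): Upper face of the yellow tread plate, 40 mm from the shaft, middle of its length. Plate 235 mm long (chute y -285 to -50 mm), 5 mm thick, reaching 75 mm out from the shaft on the chute's -x side. Shut, it slopes up away from the shaft by 25 degrees; at gate angle q by 25 degrees minus q. A fingertip can hold it down while sliding along it.
- rack: Loose rack, 0.2 to 0.45 kg, one piece, upright in the chute before the gate. Origin: under the middle of the blue block; y along the travel. Block 55 wide, 80 long (y -40 to +40), 44 mm tall with its six black-capped vials. A low tail (30 wide, top 11 mm up) leads back to the push plate. Home = rack origin at chute y +65 mm; the gate then shuts over the tail.
- push_face (a point): Centre of the rear face of the rack's upright orange push plate, 135 mm behind the rack's origin, 30 mm above its underside. Plate 55 mm wide, 8 mm thick, 59 mm tall.
- stop (a point): Middle of the face of the end stop (56 mm tall, black rubber face) that the rack's block must come up against.
- jar: Bystander, loose: amber glass jar with black cap, 52 mm diameter, 75 mm tall; leave it alone. Origin: centre of its underside.
- flask: Bystander, loose: white plastic bottle, 48 mm diameter, 110 mm tall; leave it alone. Origin: centre of its underside.
- weight: Bystander, loose: brass laboratory weight, 38 mm diameter, 56 mm tall; leave it alone. Origin: centre of its underside.
- dish: Bystander, loose: white ceramic dish, 90 mm diameter, 18 mm high; leave it alone. Origin: centre of its underside.
- brush: Bystander, loose: hand brush lying flat, 170 mm long, low; leave it alone. Origin: on it, at its underside.
- driver: Bystander, loose: screwdriver lying flat, 160 mm long, low; leave it alone. Origin: on it, at its underside.
- magnet: Bystander, loose: red bar magnet, 30 x 60 x 22 mm; leave it alone. Origin: centre of its underside.
Things that resemble listed ones, but are neither listed nor needed, are in the scene too. What is shaped like the rack but brown or pink is not meant.

How it is judged:
By the outcome, as a careful person would: the job done as asked, in the order asked, and still so for the second after the job is handed in, with the robot touching nothing.
It also fails if it takes over 42 s, if anything falls off the work surface, if the arm or the gripper's body presses on something with over 40 N, if the wrist force passes 120 N, or if a joint passes its speed limit or range.

## Robot

A 6-joint arm with a two-finger parallel gripper is mounted at the origin on the work surface. World frame = base frame: x ahead of the robot, y to its left, z up, the work surface at z = 0. Lengths are in m, angles in rad, forces in N, time in s.
With the tool pointing down it reaches from about 0.4 to 0.825 m from the base axis. Payload 7 kg.
Tool frame: the origin (TCP) lies at the very end of the fingers, on their centre line; the grasp point (between the pads) lies 19 mm behind it; x points along the fingers, y is the direction in which the jaws open and shut, and the axes are right-handed (so a half turn about x gives the same grasp; the last joint's range is limited). The gripper opens to 88 mm and grips with 3 to 60 N. Pads are 19 mm wide; open, the fingers measure 130 mm over their backs; the gripper's body (78 mm by 193 mm) begins 47 mm behind the grasp point.
Start: joints at [-0.937, 0.359, 0.012, 0, -1.224, -0.288], TCP at [0.229, -0.635, 0.2] pointing down, gripper open.
Joint ranges: [-3.07, 3.07], [-1.43, 2.12], [-1.02, 1.25], [-3.03, 1.67], [-3.05, -0], [-3.03, 3.03]. Speed limits (rad/s): [2.39, 2.39, 3.01, 3.14, 3.14, 3.14].

## Interface

Orientations are given as a rotation vector (axis times angle).
In Python, from rig import arm, optics, ticket gives the robot as it stands. The module is installed in compiled form; this text tells all that it offers.
- The arm moves only by the shell command python3 -m handwheel 'ROWS'. ROWS is JSON, a list of rows, each a list of 7 numbers: the closure in counts, from 0 (fully open) to 255 (shut), then the shift along the tool's x, y, z in mm, then the turn, a rotation vector about the tool's x, y, z in degrees. A call has 1 to 5 rows; each row is the pose to reach, as a shift and turn from the pose measured when the call began, along the tool's axes at that moment; what a row does not reach only later rows make up. A row lasts 1/10 s, in which the tool goes at most 50 mm and 8.59 degrees, less where a joint would pass 70% of its speed; a pose out of reach is approached as far as the arm can. A call with a gripper value outside its range is refused whole. The fingers move at their own pace and stop on an object; the grip force is fixed at half the most. Time passes only in rows, so rows that repeat a pose let the fingers close. It gives the time, the measured TCP pose, the force and the opening at its end, in the units of the state.
- arm.get_obs(): the state, without advancing time (a new reading comes with each control period).
- optics.snapshot(name): name is "scene" or "top"; returns the picture (384x512x3 uint8, red, green, blue); there is no depth.
- optics.get_calibration(name): a dict with "fx", "fy", "cx", "cy" (pixels), "k1" (the pictures are not rectified: a ray, as slopes to the right and down, at radius r is drawn at 1 + k1 r^2 times it, then the intrinsics apply), "R" (3x3) and "t" (3): a world point X has camera coordinates R X + t. Camera axes: x right, y down, z forward; pixel columns grow to the right and rows downward; lengths in m; the calibration is good to about 2 mm. A picture is of the moment at which its call begins. get_calibration takes no time and is no camera call.
- ticket.close_job(): hands the job in, once; it reports no verdict.
The state is a dict: "time": time; "q": joint angles; "dq": joint speeds; "effort": joint torques, N m; "ee_pos": TCP position; "orientation": TCP orientation; "contact_force": force on the tool from outside, world axes, zero at the start; "ft_torque": the same for the moment, N m; "finger_gap": opening from 0.0 (shut) to 1.0 (fully open).
Only numpy, scipy, OpenCV 4.12 (cv2) and the standard library are available. Lean on these libraries where they do the work, as an engineer would, in place of code of your own. Each camera call takes 0.05 s, during which the arm holds its last target. There are 200 camera calls.

## Working session

There is one attempt and no reset: what is moved stays moved. The work goes in short steps, Python scripts to look and compute and a shell command to move; the robot and the scene stay as the last step left them, time stands still between calls to the robot, and variables do not carry over. Pictures are saved under pics/ and viewed, about 8 in all and at most 12, crops included, and the job is handed in when it is done.

```bash
mkdir -p pics; ls
python3 - <<'E'
from rig import arm,optics
import cv2
for n in("scene","top"):
    cv2.imwrite(f"pics/{n}0.png",optics.snapshot(n)[:,:,::-1])
    c=optics.get_calibration(n);print(n,{k:(v if not hasattr(v,'tolist') else v.tolist()) for k,v in c.items()})
print(arm.get_obs())
E
```

```text
pics
scene {'fx': 496.79792096862184, 'fy': 496.79792096862184, 'cx': 260.06700806559377, 'cy': 193.05362354647724, 'k1': 0.009538782109746192, 'R': [[0.439738573384769, 0.8981255658788465, -0.0006745311923649841], [0.647135291765439, -0.31736978585435865, -0.6931755428305435], [-0.6227727524781315, 0.30437951136954, -0.7207684869840331]], 't': [-0.3568051872237521, -0.25241714554238803, 1.5216148505479872]}
top {'fx': 388.7019468621839, 'fy': 388.7019468621839, 'cx': 263.0178819896622, 'cy': 184.21091248568027, 'k1': -0.017881981214313065, 'R': [[-0.027637375298262736, -0.9996033348306829, -0.005417423926637483], [-0.9959158196024034, 0.02800061068500473, -0.08583499325415048], [0.08595263668030337, 0.003023044267742036, -0.9962946378712773]], 't': [0.12430091829882708, 0.5282534076437317, 0.9427305128409664]}
{'time': 0.1, 'q': array([-9.36925532e-01,  3.59300154e-01,  1.11324343e-02, -3.13974623e-04,
       -1.22409866e+00, -2.88076013e-01]), 'dq': array([ 0.00087954, -0.00196353,  0.00384409,  0.00059857, -0.00041089,
        0.00304517]), 'effort': array([-3.06886621e-03, -5.84163952e+01,  2.93751329e+01,  7.01552019e+00,
        1.01145194e-02, -5.74487035e-05]), 'ee_pos': array([ 0.22857622, -0.63460063,  0.19891734]), 'orientation': array([-0.27013066,  1.55411206,  0.27241449]), 'contact_force': array([ 0.46870805, -0.13012864, -0.35645385]), 'ft_torque': array([ 0.03055604, -0.00256544, -0.00745025]), 'finger_gap': 0.9993509291558506}
```

View pics/scene0.png

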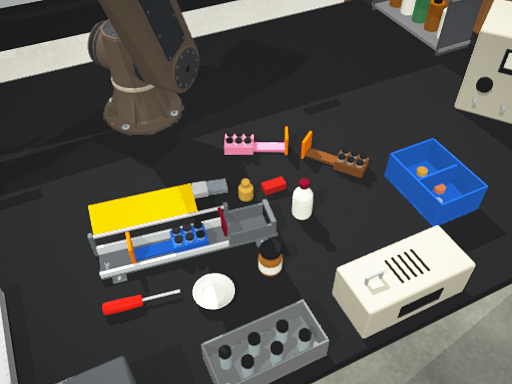

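View pics/top0.png

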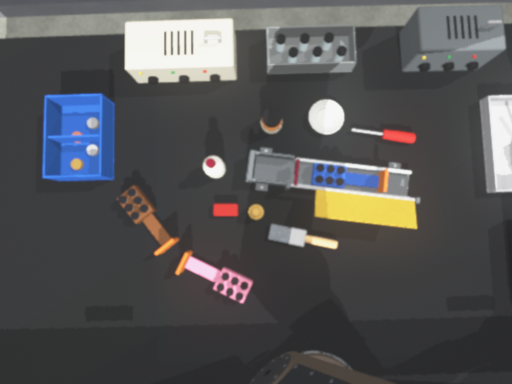

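Candidates: the blue rack in the chute (scene 185,240 / top 345,177), the pink one (scene 255,145 / top 215,275) and the brown one (scene 335,160 / top 148,215). I choose the blue one, since it stands in the chute and has the orange plate at top (384,180). Next is a close crop to check it.

Run:
```python
import cv2,numpy as np
t=cv2.imread('pics/top0.png')[140:240,235:435];s=cv2.imread('pics/scene0.png')[165:290,80:290]
a=cv2.resize(t,(800,400),interpolation=cv2.INTER_CUBIC)
cv2.imwrite('pics/c1.png',a)
b=cv2.resize(s,(800,476),interpolation=cv2.INTER_CUBIC)
cv2.imwrite('pics/c2.png',b)
```

```text
(no output)
```

View pics/c1.png

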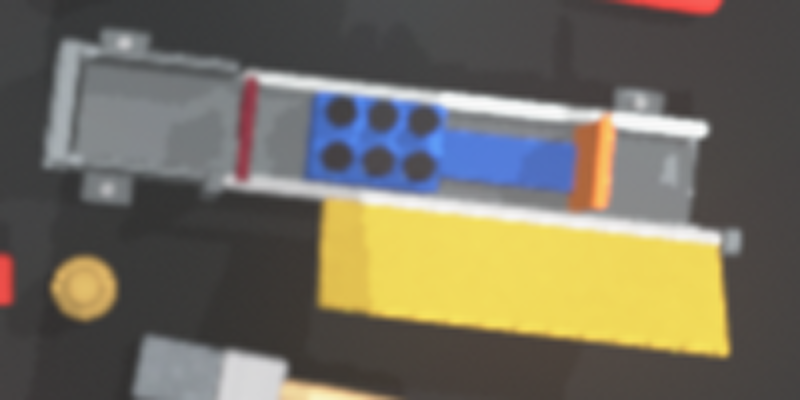

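View pics/c2.png

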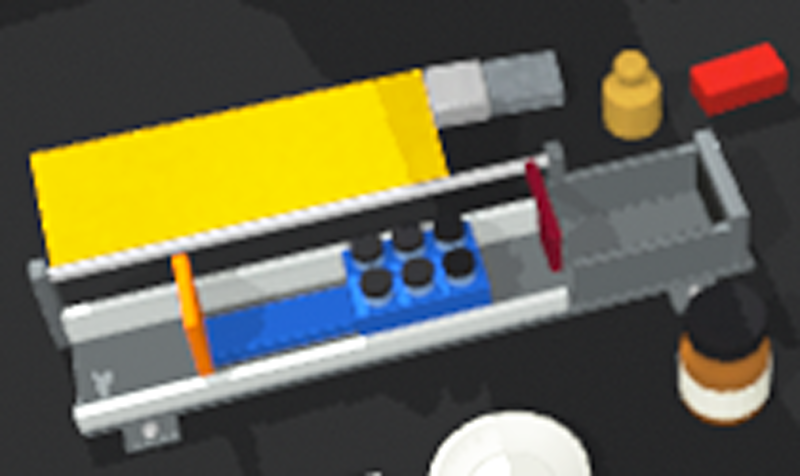

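The blue rack stands upright in the chute, with the orange plate's top rear edge at top-crop (612,115–208) and the wine-red gate shut at (247,130). The tread's outer corners are at (729,355) and (318,306). Next I fit the chute pose.

```bash
cat > h.py <<'E'
import numpy as np
from rig import optics,arm
from scipy.spatial.transform import Rotation as Ro
def proj(n,X):
    c=optics.get_calibration(n);p=np.atleast_2d(X)@np.array(c['R']).T+np.array(c['t'])
    s=p[:,:2]/p[:,2:];s=s*(1+c['k1']*(s**2).sum(1,keepdims=True))
    return s*[c['fx'],c['fy']]+[c['cx'],c['cy']]
def cast(n,uv,z):
    c=optics.get_calibration(n);d=(np.array(uv)-[c['cx'],c['cy']])/[c['fx'],c['fy']]
    s=d.copy()
    for _ in range(5): s=d/(1+c['k1']*(s@s))
    R=np.array(c['R']);o=-R.T@np.array(c['t']);v=R.T@np.r_[s,1];return o+v*(z-o[2])/v[2]
def tc(u,v):return [235+(u-1.5)/4,140+(v-1.5)/4]
def sc(u,v):return [80+(u-1.4)/3.81,165+(v-1.4)/3.81]
def w(p,X):
    c,s=np.cos(p[2]),np.sin(p[2]);X=np.atleast_2d(X)
    return np.c_[p[0]+c*X[:,0]-s*X[:,1],p[1]+s*X[:,0]+c*X[:,1],X[:,2]]
def inv(p,W):
    c,s=np.cos(p[2]),np.sin(p[2]);d=np.array(W)[:2]-p[:2];return np.array([c*d[0]+s*d[1],-s*d[0]+c*d[1]])
E
python3 - <<'E'
from h import *
from scipy.optimize import least_squares
P=[((-.106,-.285,.094),tc(729,355),sc(32,153)),((-.106,-.050,.094),tc(318,306),sc(421,69)),
((.036,-.288,.020),tc(708,122),sc(83,432)),((-.038,-.290,.060),tc(726,238),None),
((.0,.0,.035),None,None),((.036,-.004,.02),None,sc(567,303))]
def f(p):
    r=[]
    for X,a,b in P:
        W=w(p,np.array(X))
        for n,m in(("top",a),("scene",b)):
            if m is not None:r+=list((proj(n,W)-m)[0])
    return r
s=least_squares(f,[.55,-.1,0]);p=s.x;print(p,np.round(s.fun,1))
np.save('chute.npy',p)
for q in((612,115),(612,208)):print('plate rear top',inv(p,cast('top',tc(*q),.065)))
print('plate scene',inv(p,cast('scene',sc(178,254),.065)))
for q in((318,93),(446,107),(308,180),(438,192)):print('block',inv(p,cast('top',tc(*q),.044)))
print('y axis dir', p[2], arm.get_obs()['ee_pos'], Ro.from_rotvec(arm.get_obs()['orientation']).as_matrix().round(3).tolist())
E
```

```text
[ 0.56301388  0.02843959 -0.14269644] [-0.1 -1.4  0.1  0.8  0.2 -0.9  0.4  0.2 -0.6 -0.4 -1.  -3.1 -0.5 -0.7
 -1.7 -1.2]
plate rear top [ 0.02536064 -0.21574504]
plate rear top [-0.03001239 -0.22059794]
plate scene [-0.02989723 -0.21516898]
block [ 0.02170527 -0.04247952]
block [ 0.02206933 -0.12092796]
block [-0.03199459 -0.04196024]
block [-0.03024254 -0.1211155 ]
y axis dir -0.14269644247328278 [ 0.22857622 -0.63460063  0.19891734] [[-0.001, -0.339, 0.941], [0.001, 0.941, 0.339], [-1.0, 0.001, -0.0]]
```

```bash
cat >> h.py <<'E'
def tgt(x,y,z,yaw_off=0):
    p=np.load('chute.npy');o=arm.get_obs();R=Ro.from_rotvec(o['orientation']).as_matrix()
    W=w(p,np.array([x,y,z]))[0]
    cx=w([0,0,p[2]],[1,0,0])[0];cy=w([0,0,p[2]],[0,1,0])[0]
    D=np.c_[[0,0,-1],-cx,cy]
    print('t',round(o['time'],2),'tip chute',(inv(p,o['ee_pos'])*1e3).round(1),'z',round(o['ee_pos'][2]*1e3,1),'F chute',(np.c_[cx,cy,[0,0,1]].T@o['contact_force']).round(1),'gap',round(o['finger_gap']*88,1))
    print(' shift mm',(R.T@(W-o['ee_pos'])*1e3).round(1),'turn deg',np.rad2deg(Ro.from_matrix(R.T@D).as_rotvec()).round(2),'W',W.round(3))
E
python3 - <<'E'
import numpy as np
p=np.load('chute.npy');p[0]-=.003*np.cos(p[2]);p[1]-=.003*np.sin(p[2]);np.save('chute.npy',p)
from h import *
tgt(-.0415,-.245,.13)
E
```

```text
t 0.1 tip chute [-233.7 -703.9] z 198.9 F chute [ 0.5 -0.1 -0.4] gap 87.9
 shift mm [ 69.3 314.9 385.1] turn deg [-6.202e+01  4.000e-02 -8.000e-02] W [ 0.484 -0.208  0.13 ]
```

```bash
python3 -m handwheel '[[64,0,32,39,-7,0,0],[64,0,64,78,-14,0,0],[64,0,96,117,-21,0,0],[64,0,128,156,-28,0,0],[64,0,160,195,-35,0,0]]'; python3 -c "
from h import *
tgt(-.0415,-.245,.13)"
```

```text
time: 0.6
ee_pos: [0.357, -0.4183, 0.1988]
orientation: [-0.748, 1.438, 0.751]
contact_force: [1.3, -0.8, 0.0]
finger_gap: 0.75
t 0.6 tip chute [-137.4 -471.5] z 198.8 F chute [ 1.4 -0.6  0. ] gap 66.0
 shift mm [ 69.1  16.2 245.4] turn deg [-26.75   0.07  -0.08] W [ 0.484 -0.208  0.13 ]
```

```bash
python3 -m handwheel '[[64,0,4,49,-6,0,0],[64,0,8,98,-13,0,0],[64,0,12,147,-20,0,0],[64,20,16,196,-26.7,0,0],[64,40,16,245,-26.7,0,0]]'; python3 -m handwheel '[[64,0,0,0,0,0,0]]'>/dev/null; python3 -c "
from h import *
import cv2
tgt(-.0415,-.245,.13)
s=optics.snapshot('scene')[150:300,70:270,::-1];t=optics.snapshot('top')[120:270,255:455,::-1]
cv2.imwrite('pics/d1.png',np.vstack([cv2.resize(x,(400,300),interpolation=2) for x in (s,t)]))"
```

```text
time: 1.1
ee_pos: [0.4817, -0.2107, 0.1615]
orientation: [-1.105, 1.27, 1.106]
contact_force: [0.9, -0.5, -0.2]
finger_gap: 0.751
t 1.2 tip chute [ -43.2 -244.3] z 158.9 F chute [ 0.  -0.2  0. ] gap 66.1
 shift mm [28.9 -1.8 -0.8] turn deg [ 0.44  0.15 -0.16] W [ 0.484 -0.208  0.13 ]
```

View pics/d1.png

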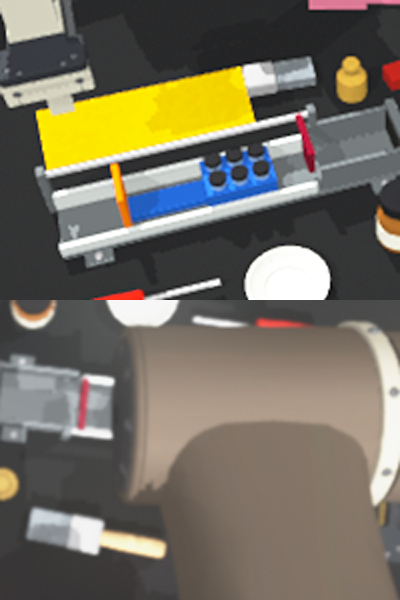

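```bash
python3 -c "
from h import *
import cv2
p=np.load('chute.npy')
for x in(-.087,0.0):print((proj('scene',w(p,np.array([x,-.2443,.159])))-[70,150])*2)
cv2.imwrite('pics/d2.png',cv2.resize(optics.snapshot('scene')[60:260,30:230,::-1],(600,600),interpolation=2))"
```

```text
[[61.17848853 72.41739136]]
[[ 69.36975398 130.09349441]]
```

View pics/d2.png

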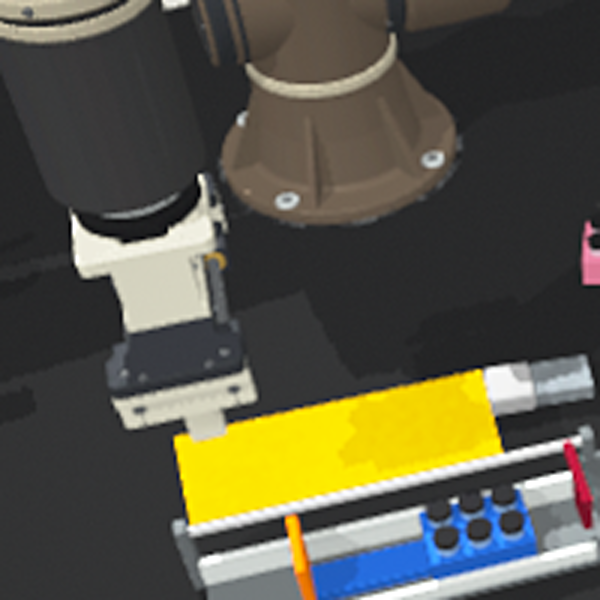

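```bash
python3 -c "
from h import *
p=np.load('chute.npy')
f=lambda X:((proj('scene',w(p,np.array(X)))-[30,60])*3).round(0).tolist()
print(f([[0.053,-.2443-.039,.225],[0.053,-.2443+.039,.225],[-.138,-.2443-.039,.225],[-.138,-.2443+.039,.225]]))
print('Btip',f([[0.010,-.254,.159],[.010,-.235,.159]]))
print('swapped-axis body',f([[-.0043,-.2443-.0965,.225],[-.0043,-.2443+.0965,.225]]))
print(inv(p,cast('scene',[99,206],.159)),arm.get_obs()['ee_pos'],arm.get_obs()['q'])
"
```

```text
[[144.0, 470.0], [272.0, 442.0], [126.0, 276.0], [239.0, 254.0]]
Btip [[211.0, 479.0], [240.0, 473.0]]
swapped-axis body [[45.0, 427.0], [349.0, 361.0]]
[-0.02908616 -0.25297793] [ 0.48162586 -0.21047369  0.16136493] [-0.03982208  0.14335944 -0.37007474 -0.0018918  -1.05729656 -0.09724698]
```

```bash
python3 -c "
from h import *
import cv2
print('base',proj('scene',[[0,0,0],[.0,.0,.02]]))
im=cv2.resize(optics.snapshot('scene')[155:245,55:175,::-1],(800,600),interpolation=2)
p=np.load('chute.npy');xc=-.0432;y=-.2443
for x in(xc-.033-.021,xc-.033,xc+.033,xc+.033+.021):
  for dy in(-.0095,.0095):
    q=(proj('scene',w(p,np.array([x,y+dy,.159])))[0]-[55,155])*800/120
    cv2.circle(im,tuple(int(v) for v in q),4,(0,255,0),-1)
cv2.imwrite('pics/d3.png',im)"
```

```text
base [[143.48062091 110.57611451]
 [142.35576355 105.21005089]]
```

View pics/d3.png

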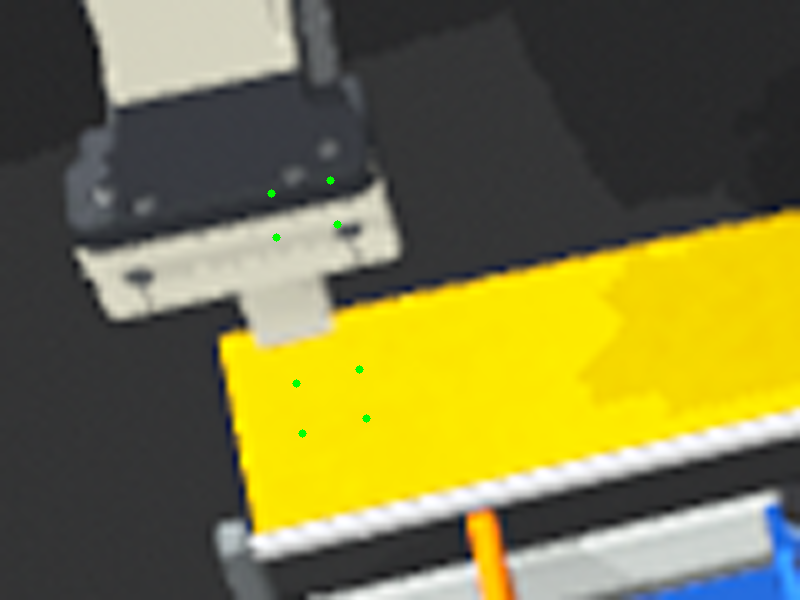

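The visible fingertip, at zoom (258–332, 338), sits about 13 px above its predicted place. The offset runs purely along the image vertical, so the tip looks roughly 45 mm higher than reported. I'll descend in small steps and use touch to settle it.

```bash
python3 -m handwheel '[[64,20,-1.5,0,0.4,0,0],[64,40,-1.5,-1,0.4,0,0],[64,55,-1.5,-1,0.4,0,0],[64,60,-1.5,-1,0.4,0,0],[64,60,-1.5,-1,0.4,0,0]]'; python3 -c "
from h import *
import cv2
tgt(-.0415,-.245,.1)
im=cv2.resize(optics.snapshot('scene')[155:275,55:215,::-1],(800,600),interpolation=2)
p=np.load('chute.npy');xc,y=inv(p,arm.get_obs()['ee_pos']);z=arm.get_obs()['ee_pos'][2]
for x in(xc+.033,xc+.033+.021):
  for dy in(-.0095,.0095):
    q=(proj('scene',w(p,np.array([x,y+dy,z])))[0]-[55,155])*5
    cv2.circle(im,tuple(int(v) for v in q),4,(0,255,0),-1)
cv2.imwrite('pics/d4.png',im)"
```

```text
time: 1.9
ee_pos: [0.4822, -0.2131, 0.1016]
orientation: [-1.098, 1.275, 1.1]
contact_force: [-0.0, 1.1, 0.8]
finger_gap: 0.749
t 1.9 tip chute [ -42.6 -250.6] z 101.6 F chute [-0.2  1.1  0.8] gap 65.9
 shift mm [ 1.6 -1.1  5.6] turn deg [-0.3   0.09 -0.01] W [ 0.484 -0.208  0.1  ]
```

View pics/d4.png

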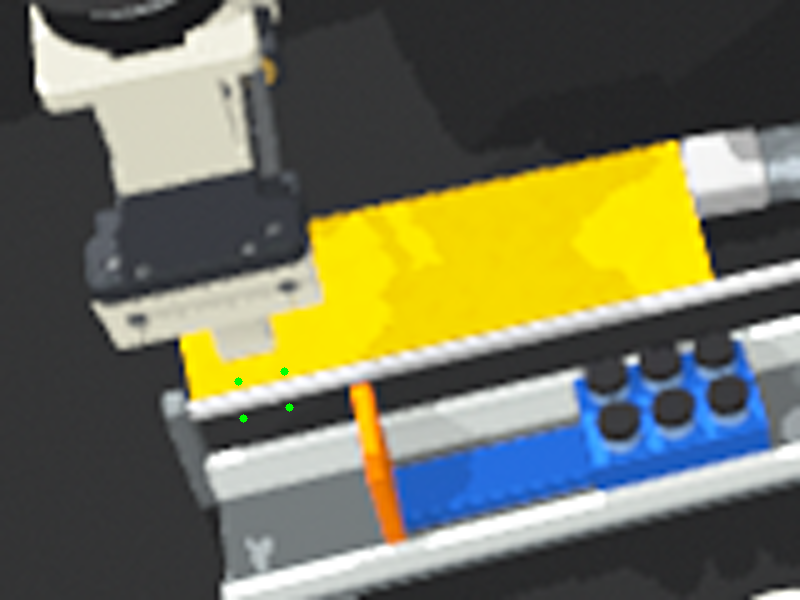

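```bash
python3 -m handwheel '[[64,6,-1,3,0,0,0],[64,12,-1,5,0,0,0],[64,18,-1,5,0,0,0],[64,18,-1,5,0,0,0]]';python3 -m handwheel '[[64,0,0,0,0,0,0]]' >/dev/null; python3 -c "
from h import *
tgt(-.0415,-.245,.07)"
```

```text
time: 2.35
ee_pos: [0.484, -0.208, 0.0834]
orientation: [-1.099, 1.274, 1.101]
contact_force: [0.3, -0.4, 0.6]
finger_gap: 0.75
t 2.45 tip chute [ -41.6 -245.2] z 83.3 F chute [-1.  -0.   0.5] gap 65.9
 shift mm [13.3 -0.1  0.2] turn deg [-0.24  0.08 -0.05] W [ 0.484 -0.208  0.07 ]
```

```bash
cat >> h.py <<'E'
def gate():
    r=[]
    for n,(a,b,c,d) in(("scene",(165,250,200,240)),("top",(140,200,280,320))):
        i=optics.snapshot(n)[a:b,c:d].astype(int);m=(i[...,0]>60)&(i[...,1]<35)&(i[...,2]<70)
        v,u=np.nonzero(m);r.append((n,len(u),u.mean().round(1)+c,v.mean().round(1)+a,v.min()+a,v.max()+a) if len(u) else (n,0))
    print(r)
E
python3 -c "
from h import *
gate()"
python3 -m handwheel '[[64,5,0,0,0,0,0],[64,10,0,0,0,0,0],[64,13,0,0,0,0,0],[64,13,0,0,0,0,0]]'; python3 -c "
from h import *
tgt(-.0415,-.245,.07);gate()"
```

```text
[('scene', 77, np.float64(222.9), np.float64(222.7), np.int64(208), np.int64(235)), ('top', 0)]
time: 2.95
ee_pos: [0.4835, -0.2078, 0.0696]
orientation: [-1.098, 1.275, 1.102]
contact_force: [0.3, 0.8, 0.3]
finger_gap: 0.751
t 2.95 tip chute [ -42.1 -245.2] z 69.6 F chute [0.2 0.8 0.3] gap 66.1
 shift mm [-0.4 -0.6  0.2] turn deg [-0.25  0.08 -0.11] W [ 0.484 -0.208  0.07 ]
[('scene', 76, np.float64(222.9), np.float64(222.7), np.int64(208), np.int64(235)), ('top', 0)]
```

```bash
python3 -m handwheel '[[64,4,0,0,0,0,0],[64,8,0,0,0,0,0],[64,11,0,0,0,0,0],[64,11,0,0,0,0,0]]'; python3 -c "
from h import *
tgt(-.0415,-.245,.05);gate()"
```

```text
time: 3.45
ee_pos: [0.4837, -0.2079, 0.0587]
orientation: [-1.099, 1.275, 1.102]
contact_force: [-0.4, -0.9, 0.7]
finger_gap: 0.749
t 3.45 tip chute [ -41.9 -245.2] z 58.7 F chute [-0.3 -0.9  0.7] gap 65.9
 shift mm [ 8.7 -0.4  0.2] turn deg [-0.25  0.07 -0.09] W [ 0.484 -0.208  0.05 ]
[('scene', 73, np.float64(223.0), np.float64(222.8), np.int64(208), np.int64(235)), ('top', 0)]
```

```bash
python3 -m handwheel '[[64,4,0,0,0,0,0],[64,8,0,0,0,0,0],[64,8,0,0,0,0,0]]'; python3 -c "
from h import *
import cv2
tgt(-.0415,-.245,.05);gate()
im=cv2.resize(optics.snapshot('scene')[165:285,65:225,::-1],(800,600),interpolation=2)
cv2.imwrite('pics/d5.png',im)"
```

```text
time: 3.85
ee_pos: [0.4838, -0.2079, 0.0507]
orientation: [-1.099, 1.275, 1.102]
contact_force: [0.2, 0.7, 1.0]
finger_gap: 0.746
t 3.85 tip chute [ -41.8 -245.2] z 50.7 F chute [0.1 0.8 1. ] gap 65.7
 shift mm [ 0.7 -0.3  0.2] turn deg [-0.25  0.07 -0.08] W [ 0.484 -0.208  0.05 ]
[('scene', 83, np.float64(222.8), np.float64(221.0), np.int64(208), np.int64(233)), ('top', 0)]
```

View pics/d5.png

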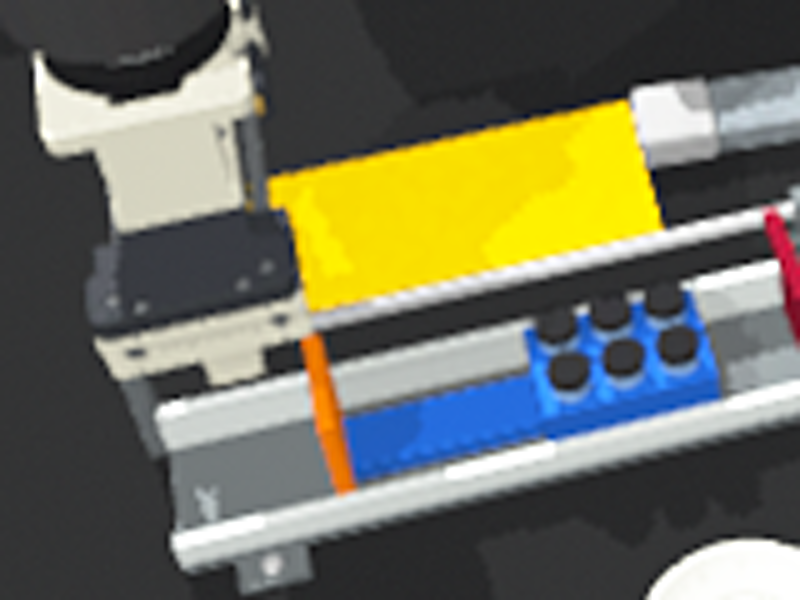

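The tip now stands behind the orange plate, zoom (235,380), and the gate tongue has started to rise (lower end from v 235 to 233). The fingertip is on the tread, so the true z is about 40 mm above the reading. From here I go by the gate's image.

```bash
cat >> h.py <<'E'
def tong(q):
    r=[]
    for x in(-15,15):
        v=np.array([x+38,-34.]);c,s=np.cos(q),np.sin(q)
        r.append([(-38+c*v[0]-s*v[1])/1e3,0,(60+s*v[0]+c*v[1])/1e3])
    return proj('scene',w(np.load('chute.npy'),np.array(r)))
E
python3 -c "
from h import *
p=np.load('chute.npy')
for q in np.arange(0,1.3,.15):print(round(q,2),tong(q).round(1).tolist())
print(inv(p,cast('scene',[65+230/5,165+383/5],.09)))"
python3 -m handwheel '[[64,4,0,0,0,0,0],[64,8,0,0,0,0,0],[64,12,0,0,0,0,0],[64,16,0,0,0,0,0],[64,16,0,0,0,0,0]]'; python3 -c "
from h import *
tgt(-.0415,-.245,.05);gate()"
```

```text
0.0 [[222.3, 223.8], [225.6, 233.2]]
0.15 [[222.7, 224.2], [225.9, 232.3]]
0.3 [[223.1, 224.3], [226.1, 230.9]]
0.45 [[223.3, 224.0], [226.1, 228.9]]
0.6 [[223.5, 223.2], [225.9, 226.3]]
0.75 [[223.6, 222.2], [225.6, 223.3]]
0.9 [[223.5, 220.7], [225.1, 219.9]]
1.05 [[223.4, 219.0], [224.5, 216.1]]
1.2 [[223.1, 216.9], [223.7, 212.1]]
[ 0.01382622 -0.24782873]
time: 4.5
ee_pos: [0.4834, -0.2078, 0.0344]
orientation: [-1.098, 1.276, 1.103]
contact_force: [-1.4, 0.3, 2.2]
finger_gap: 0.749
t 4.5 tip chute [ -42.2 -245.2] z 34.4 F chute [-1.4  0.1  2.2] gap 65.9
 shift mm [-15.6  -0.7   0.2] turn deg [-0.25  0.07 -0.15] W [ 0.484 -0.208  0.05 ]
[('scene', 81, np.float64(222.7), np.float64(218.0), np.int64(207), np.int64(229)), ('top', 0)]
```

```bash
python3 -m handwheel '[[64,4,0,0,0,0,0],[64,8,0,0,0,0,0],[64,12,0,0,0,0,0],[64,12,0,0,0,0,0]]'; python3 -c "
from h import *
import cv2
tgt(-.0415,-.245,.05);gate()
im=cv2.resize(optics.snapshot('scene')[165:285,85:245,::-1],(800,600),interpolation=2)
cv2.imwrite('pics/d6.png',im)"
```

```text
time: 5.0
ee_pos: [0.4845, -0.2079, 0.0227]
orientation: [-1.099, 1.275, 1.102]
contact_force: [2.2, -0.2, 4.0]
finger_gap: 0.748
t 5.0 tip chute [ -41.1 -245.1] z 22.7 F chute [2.2 0.1 4. ] gap 65.8
 shift mm [-27.3   0.4   0.2] turn deg [-0.23  0.06 -0.05] W [ 0.484 -0.208  0.05 ]
[('scene', 73, np.float64(222.2), np.float64(214.5), np.int64(207), np.int64(223)), ('top', 0)]
```

View pics/d6.png

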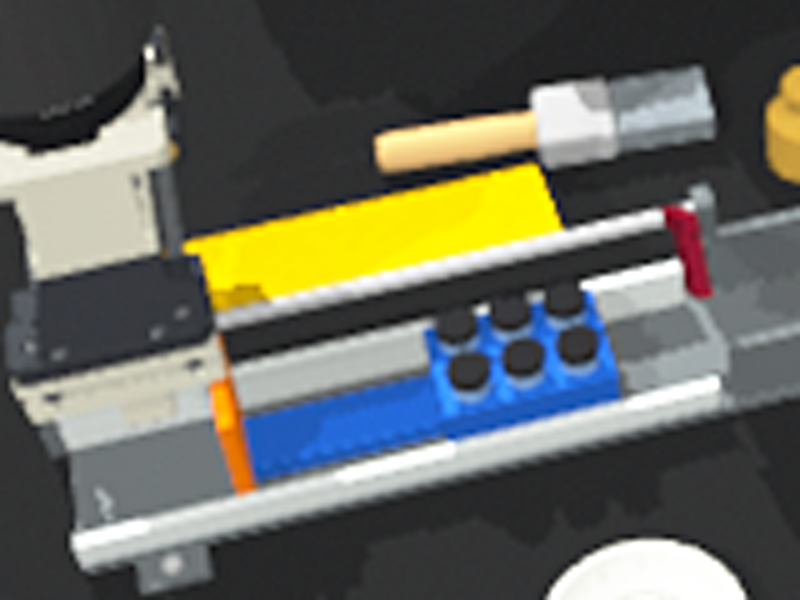

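The gate tongue's lower end is now at zoom (700,290) with q about 0.83, the tread is down, and the fingertip is in the channel behind the orange plate at zoom (150,415). I press a little more, then push.

```bash
python3 -m handwheel '[[64,3,0,0,0.2,0,0],[64,5.5,0,0,0.2,0,0],[64,5.5,0,6,0.2,0,0],[64,5.5,0,12,0.2,0,0],[64,5.5,0,12,0.2,0,0]]'; python3 -c "
from h import *
tgt(-.0415,-.08,.017);gate()"
```

```text
time: 5.65
ee_pos: [0.4849, -0.1952, 0.0172]
orientation: [-1.096, 1.278, 1.101]
contact_force: [-2.5, 1.2, 2.7]
finger_gap: 0.75
t 5.65 tip chute [ -42.5 -232.5] z 17.2 F chute [-2.7  0.8  2.7] gap 66.0
 shift mm [4.000e-01 1.000e-01 1.525e+02] turn deg [-0.42  0.07 -0.18] W [ 0.508 -0.044  0.017]
[('scene', 73, np.float64(221.7), np.float64(212.4), np.int64(205), np.int64(221)), ('top', 0)]
```

```bash
python3 -m handwheel '[[64,0.5,0,5,-0.2,0,0],[64,0.5,0,10,-0.2,0,0],[64,0.5,0,15,-0.2,0,0],[64,0.5,0,20,-0.2,0,0],[64,0.5,0,25,-0.2,0,0]]'; python3 -c "
from h import *
import cv2
tgt(-.0415,-.08,.017);gate()
i=optics.snapshot('scene')[200:260,100:240].astype(int);m=(i[...,2]>130)&(i[...,0]<70);v,u=np.nonzero(m);print('blue u',u.min()+100,u.max()+100)
"
```

```text
time: 6.25
ee_pos: [0.4888, -0.1703, 0.0168]
orientation: [-1.098, 1.276, 1.103]
contact_force: [-1.9, -4.7, 4.2]
finger_gap: 0.752
t 6.25 tip chute [ -42.2 -207.3] z 16.8 F chute [-1.2 -4.9  4.2] gap 66.2
 shift mm [ -0.   -0.2 127.3] turn deg [-0.23  0.08 -0.17] W [ 0.508 -0.044  0.017]
[('scene', 74, np.float64(221.7), np.float64(212.5), np.int64(205), np.int64(221)), ('top', 0)]
blue u 144 218
```

```bash
python3 -m handwheel '[[64,0.3,0,6,-0.1,0,0],[64,0.3,0,12,-0.1,0,0],[64,0.3,0,18,-0.1,0,0],[64,0.3,0,24,-0.1,0,0],[64,0.3,0,30,-0.1,0,0]]'; python3 -c "
from h import *
tgt(-.0415,-.08,.017);gate()"; python3 -m handwheel '[[64,0.3,0,6,-0.1,0,0],[64,0.3,0,12,-0.1,0,0],[64,0.3,0,18,-0.1,0,0],[64,0.3,0,24,-0.1,0,0],[64,0.3,0,30,-0.1,0,0]]'; python3 -c "
from h import *
import cv2
tgt(-.0415,-.08,.017);gate()
im=cv2.resize(optics.snapshot('scene')[155:275,125:285,::-1],(800,600),interpolation=2)
cv2.imwrite('pics/d7.png',im)"
```

```text
time: 6.9
ee_pos: [0.4933, -0.1398, 0.0165]
orientation: [-1.099, 1.274, 1.105]
contact_force: [-1.7, -4.1, 4.8]
finger_gap: 0.751
t 6.9 tip chute [ -42.1 -176.5] z 16.5 F chute [-1.1 -4.3  4.8] gap 66.1
 shift mm [-0.3 -0.4 96.5] turn deg [-0.11  0.12 -0.16] W [ 0.508 -0.044  0.017]
[('scene', 72, np.float64(221.7), np.float64(212.2), np.int64(205), np.int64(221)), ('top', 0)]
time: 7.5
ee_pos: [0.4977, -0.1092, 0.0162]
orientation: [-1.101, 1.273, 1.107]
contact_force: [-3.3, -4.1, 3.8]
finger_gap: 0.745
t 7.5 tip chute [ -42.  -145.5] z 16.2 F chute [-2.7 -4.5  3.8] gap 65.6
 shift mm [-0.6 -0.6 65.5] turn deg [ 0.02  0.15 -0.15] W [ 0.508 -0.044  0.017]
[('scene', 73, np.float64(221.6), np.float64(212.1), np.int64(204), np.int64(221)), ('top', 0)]
```

View pics/d7.png

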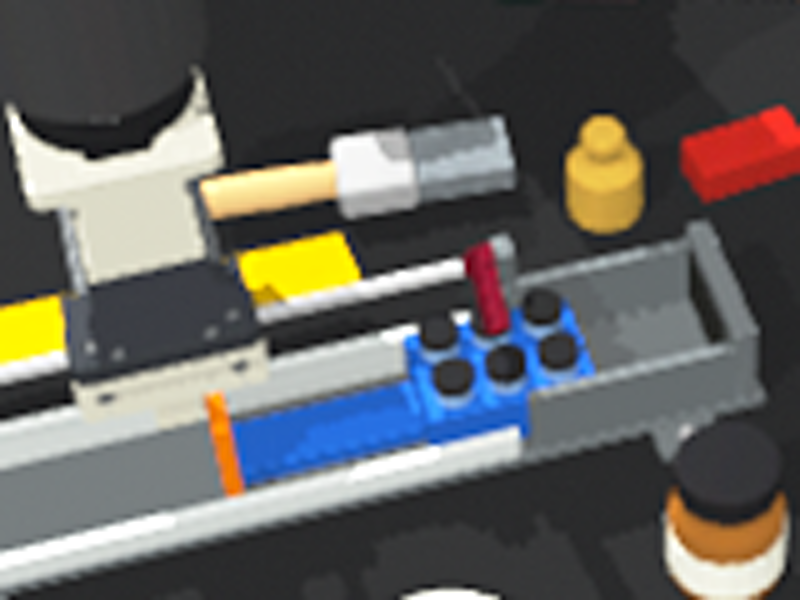

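The block is passing under the raised gate (tongue at zoom (490,300), clear of the caps), and the orange plate is at (225,440). I keep pushing.

```bash
python3 -m handwheel '[[64,0,0,5,0,0,0],[64,0,0,10,0,0,0],[64,0,0,15,0,0,0],[64,0,0,20,0,0,0],[64,0,0,25,0,0,0]]'; python3 -m handwheel '[[64,0,0,5,0,0,0],[64,0,0,10,0,0,0],[64,0,0,15,0,0,0],[64,0,0,20,0,0,0],[64,0,0,25,0,0,0]]'; python3 -c "
from h import *
tgt(-.0415,-.08,.017);gate()"
```

```text
time: 8.15
ee_pos: [0.5013, -0.0836, 0.0161]
orientation: [-1.1, 1.272, 1.107]
contact_force: [-1.5, -3.4, 2.8]
finger_gap: 0.75
time: 8.65
ee_pos: [0.5048, -0.0583, 0.0161]
orientation: [-1.1, 1.272, 1.108]
contact_force: [-1.9, -3.0, 2.6]
finger_gap: 0.748
t 8.65 tip chute [-42.2 -94.2] z 16.1 F chute [-1.4 -3.2  2.6] gap 65.8
 shift mm [-0.8 -0.7 14.2] turn deg [ 0.05  0.19 -0.16] W [ 0.508 -0.044  0.017]
[('scene', 70, np.float64(221.6), np.float64(212.0), np.int64(205), np.int64(221)), ('top', 0)]
```

Now slowly until the force rises.

```bash
python3 -m handwheel '[[64,0,0,2,0,0,0],[64,0,0,4,0,0,0],[64,0,0,6,0,0,0],[64,0,0,8,0,0,0],[64,0,0,10,0,0,0]]'; python3 -m handwheel '[[64,0,0,1,0,0,0],[64,0,0,2,0,0,0],[64,0,0,3,0,0,0]]'; python3 -c "
from h import *
tgt(-.0415,-.08,.017);gate()"
```

```text
time: 9.25
ee_pos: [0.5064, -0.048, 0.0161]
orientation: [-1.1, 1.272, 1.108]
contact_force: [-2.1, -3.3, 2.5]
finger_gap: 0.747
time: 9.55
ee_pos: [0.5063, -0.0465, 0.0163]
orientation: [-1.101, 1.274, 1.107]
contact_force: [-1.8, -18.8, 5.5]
finger_gap: 0.747
t 9.55 tip chute [-42.5 -82.2] z 16.3 F chute [  0.9 -18.8   5.5] gap 65.8
 shift mm [-0.7 -1.   2.2] turn deg [ 0.03  0.1  -0.2 ] W [ 0.508 -0.044  0.017]
[('scene', 72, np.float64(221.7), np.float64(212.1), np.int64(205), np.int64(221)), ('top', 0)]
```

It is home: 19 N against the stop, at the expected y. I back off the plate slightly, then raise.

```bash
python3 -m handwheel '[[64,0,0,0.5,0,0,0],[64,0,0,-2,0,0,0],[64,0,0,-5,0,0,0],[64,0,0,-8,0,0,0],[64,0,0,-8,0,0,0]]'; python3 -c "
from h import *
tgt(-.0415,-.09,.017);gate()
i=optics.snapshot('scene')[170:260,150:290].astype(int);m=(i[...,2]>130)&(i[...,0]<70);v,u=np.nonzero(m);print('blue u',u.min()+150,u.max()+150)"
python3 -m handwheel '[[64,-6,0,0,0,0,0],[64,-12,0,0,0,0,0],[64,-18,0,0,0,0,0],[64,-24,0,0,0,0,0],[64,-30,0,0,0,0,0]]'
python3 -m handwheel '[[64,-6,0,0,0,0,0],[64,-12,0,0,0,0,0],[64,-18,0,0,0,0,0],[64,-24,0,0,0,0,0],[64,-30,0,0,0,0,0]]'
python3 -m handwheel '[[64,-20,0,0,0,0,0],[64,-40,0,0,0,0,0],[64,-60,0,0,0,0,0],[64,-80,0,0,0,0,0],[64,-80,0,0,0,0,0]]'; python3 -c "
from h import *
import cv2
tgt(-.0415,-.09,.017);gate()
i=optics.snapshot('scene')[170:260,150:290].astype(int);m=(i[...,2]>130)&(i[...,0]<70);v,u=np.nonzero(m);print('blue u',u.min()+150,u.max()+150)
s=optics.snapshot('scene')[:,:,::-1];cv2.imwrite('pics/e1.png',cv2.resize(s[150:330,90:330],(800,600),interpolation=2))"
```

```text
time: 10.15
ee_pos: [0.5057, -0.0543, 0.0165]
orientation: [-1.101, 1.273, 1.107]
contact_force: [0.0, 1.9, 2.8]
finger_gap: 0.743
t 10.15 tip chute [-41.9 -90. ] z 16.5 F chute [-0.3  1.9  2.8] gap 65.4
 shift mm [-0.5 -0.4  0.1] turn deg [ 0.02  0.13 -0.14] W [ 0.506 -0.054  0.017]
[('scene', 72, np.float64(221.7), np.float64(212.0), np.int64(204), np.int64(221)), ('top', 0)]
blue u 199 268
time: 10.8
ee_pos: [0.5068, -0.0543, 0.0475]
orientation: [-1.102, 1.271, 1.106]
contact_force: [1.7, -0.1, 1.1]
finger_gap: 0.75
time: 11.3
ee_pos: [0.5066, -0.0544, 0.0778]
orientation: [-1.102, 1.272, 1.106]
contact_force: [-0.0, 0.4, -0.4]
finger_gap: 0.747
time: 11.8
ee_pos: [0.5083, -0.0545, 0.1608]
orientation: [-1.104, 1.268, 1.103]
contact_force: [-0.2, 0.1, 0.1]
finger_gap: 0.748
t 11.8 tip chute [-39.4 -89.8] z 160.8 F chute [-0.2  0.1  0.1] gap 65.8
 shift mm [143.8   2.6  -0.7] turn deg [0.07 0.2  0.2 ] W [ 0.506 -0.054  0.017]
[('scene', 81, np.float64(222.8), np.float64(222.4), np.int64(208), np.int64(235)), ('top', 0)]
blue u 199 268
```

View pics/e1.png

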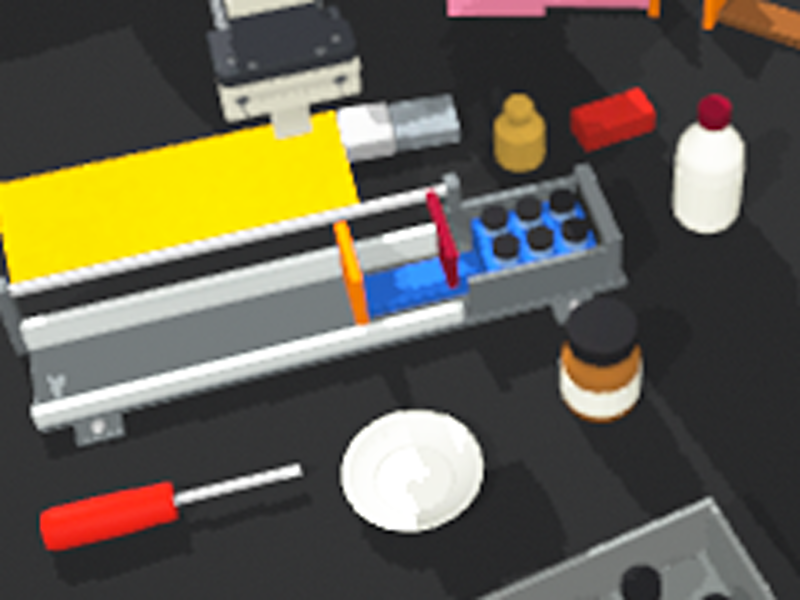

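The rack sits in the end bay, the gate is shut over the tail (lower end v 235, as at the start), and the bystanders stand where they were. I make one numeric check of the front face before handing in.

```bash
python3 -c "
from h import *
p=np.load('chute.npy')
i=optics.snapshot('top').astype(int)[145:200,240:420]
b=(i[...,2]>120)&(i[...,0]<70);v,u=np.nonzero(b);v0=np.median(v)
print('blue front',inv(p,cast('top',[240+u.min()-.5,145+v0],.045)) if len(u) else 'hidden')
for x in(-.02,.02):print('pred blue max u at home',proj('scene',w(p,np.array([[x,.105,.04],[x,.100,.04]]))).round(1).tolist())
for q in ((341,222),):print('plate top',inv(p,cast('scene',[90+q[0]*.3,150+q[1]*.3],.065)),'expected rear -.07, front -.062')
"
```

```text
blue front hidden
pred blue max u at home [[263.9, 208.1], [261.9, 208.6]]
pred blue max u at home [[269.2, 220.2], [267.2, 220.7]]
plate top [-0.02422791 -0.06612541] expected rear -.07, front -.062
  return _methods._mean(a, axis=axis, dtype=dtype,
  ret = ret.dtype.type(ret / rcount)
```

Both numbers agree with the rack being home.

```bash
python3 -c "
from rig import ticket
print(ticket.close_job())"
```

```text
the job is handed in; nothing more can be done
None
```

The rack is loaded and the job is handed in, at about 12 s on the robot's clock. One fingertip held the tread down, with the gate at about 0.9 rad by the image. The other pushed the orange plate about 147 mm until the rack met the end stop with 19 N. I then backed off 8 mm and rose straight up, and the gate dropped shut behind the block.

**Last checks:**
- **Rack:** it did not move when I backed off. The plate's top edge measured y −66 mm, between the −70 mm rear and −62 mm front edges expected at home. The block's front edge was within about 1 px of its home position.
- **Gate:** it is back at its shut image position, with its lower end at row 235 as at the start.
- **Touch and surroundings:** the contact force was about 0 with the arm clear. The bystanders in the last picture stand where they were; I compared them by eye only.

**Checks that failed or disagreed:**
- **Tool height:** the reported tool height was about 25–45 mm lower than the images and the first touch on the tread showed. I set the pressing depth from the gate's image instead.
- **Top view:** the arm hid the rack from the top camera at the end, so the last position checks rest on the scene camera and the force reading.

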